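# Close the four cured candles with the lids that fit them

## Robot

A 6-joint arm with a two-finger parallel gripper is mounted at the origin on a cart in front of the work surface, level with it; the furniture and walls round the work are solid. World frame = base frame: x ahead of the robot, y to its left, z up, the work surface at z = 0. Lengths are in m, angles in degrees, forces in N, time in s.
With the tool pointing down it reaches from about 0.3 to 0.75 m from the base axis. Payload 8.5 kg.
Tool frame: the origin (TCP) lies on the centre line of the jaws, within the pads' length; the fingertips stand 17 mm ahead of it and the grasp point (between the pads) lies 2 mm behind it (env.tcp_to_tips is the distance from the TCP to the fingertips, in m); z points along the fingers, y is the line along which they close (so a half turn about z gives the same grasp; the last joint's range is limited). The gripper opens to 85 mm and grips with 20 to 120 N. Pads are 22 mm wide; open, the fingers measure 114 mm over their backs; the gripper's body (76 mm by 85 mm) begins 54 mm behind the grasp point. The pads swing forward as they close: fully open they stand 13 mm farther back than shut.
Start: joints at [-83.784, 21.807, 74.336, -0, 83.858, -12.336], TCP at [0.175, -0.521, 0.248] pointing down, gripper open.
Joint ranges: [-178.18, 178.18], [-50.72, 133.34], [12.68, 142.11], [-81.47, 261.47], [9.98, 163.14], [-165.26, 165.26]. Speed limits (degrees/s): [136.94, 136.94, 180, 180, 180, 180].

## Interface

Orientations are given as a 3x3 rotation matrix whose columns are the frame's x, y, z axes.
In Python, from rig import env gives the robot as it stands. The module is installed in compiled form; this text tells all that it offers.
- The arm moves only by the shell command python3 -m pendant 'ROWS' [FORCE]. ROWS is JSON, a list of rows, each a list of 7 numbers: the opening, from 0 (shut) to 1 (fully open), then the shift along the tool's x, y, z in m, then the turn, a rotation vector about the tool's x, y, z in rad. A call has 1 to 5 rows; each row is the pose to reach, as a shift and turn from the pose commanded when the call began, along the tool's axes at that moment; what a row does not reach only later rows make up. A row lasts 1/8 s, in which the tool goes at most 62.5 mm and 10.7 degrees, less where a joint would pass 70% of its speed; a pose out of reach is approached as far as the arm can. A call with a gripper value outside its range is refused whole. The fingers move at their own pace and stop on an object; FORCE is the grip in N (left out, the last holds). Time passes only in rows, so rows that repeat a pose let the fingers close. It gives the time, the measured TCP pose, the force, the opening and the grip force at its end, in the units of the state.
- env.observe(): the state, without advancing time (a new reading comes with each control period).
- env.get_image(name): name is "scene" or "top" or "wrist"; returns a dict with "image" (420x560x3 uint8, blue, green, red), "fx", "fy", "cx", "cy" (pixels), "k1" (the pictures are not rectified: a ray, as slopes to the right and down, at radius r is drawn at 1 + k1 r^2 times it, then the intrinsics apply), "pose" (4x4, takes a point from camera to world coordinates). Camera axes: x right, y up, looking along -z (the intrinsics and any distortion apply to the point x, -y, -z); pixel columns grow to the right and rows downward; lengths in m; the calibration is good to about 2 mm. A picture is of the moment at which its call begins. There is no depth.
- env.close_job(): hands the job in; it is judged then, once.
Trained networks look in the newest picture that a camera, given by its name, has taken for a name from the list of things; names that differ only in an ending like _2 or _b are one class to them, and where a whole thing is asked for, a point or a joint stands for the part that bears it (a point fixed in the world has none). Each returns a list of dicts, best first, with "conf" (0 to 1); they miss things now and then, are a little off and sometimes report something else, mostly with a low value. They report only what shows in the picture. A call takes as long as a camera call. They do not tell look-alikes from the thing itself.
- env.find_in(camera, thing): "bbox" ([centre column, centre row, width, height] in pixels, round what is visible of it).
- env.trace(camera, thing): "mask" (420x560 bool, what is visible of it) and "bbox" ([centre column, centre row, width, height] in pixels, round what is visible of it).
- env.tip_of(camera, thing): "centre" ([column, row] in pixels: a listed point, or the origin of a listed thing).
The state is a dict: "time_s": time; "q": joint angles; "qvel": joint speeds; "joint_efforts": joint torques, N m; "position": TCP position; "tool_rot": TCP orientation; "ft_force": force on the tool from outside, world axes, zero at the start; "wrist_torque": the same for the moment, N m; "grip_width": finger opening in m; "gripper_force": force on a finger pad.
Only numpy, scipy, OpenCV 4.12 (cv2) and the standard library are available. Lean on these libraries where they do the work, as an engineer would, in place of code of your own. Each camera call takes 0.05 s, during which the arm holds its last target. There are 200 camera calls.

## Task

Close the four candles that have been poured, in the three sizes of amber jar and the white ceramic bowl, each with the bamboo knob lid of its own size, seated fully so that the plug is in the mouth and the disc lies flat on the rim. The amber jar with no wax in it stays open, and all five vessels stay standing where they are.

Things in the scene. Friction and masses are not known exactly. Their poses are not given: they have to be found in the camera images.
- candle_small: small amber glass candle jar with an orange paper label, 52 mm across and 70 mm tall, loose on the table; round mouth 38 mm across at the top (z = 70 mm), set cream wax with a trimmed wick 22 mm below the rim. Origin: centre of the underside, z up. About 300 g, yaw does not matter
- candle_standard: amber glass candle jar with a narrower neck, no paper label, 69 mm across and 88 mm tall, loose on the table; round mouth 54 mm across at the top (z = 88 mm), set cream wax with a trimmed wick 14 mm below the rim. Origin: centre of the underside, z up. About 290 g, yaw does not matter
- candle_wide: large wide amber glass candle jar, 92 mm across and 88 mm tall, loose on the table; round mouth 76 mm across at the top (z = 88 mm), set cream wax with a trimmed wick 24 mm below the rim. Origin: centre of the underside, z up. About 550 g, yaw does not matter
- candle_bowl: low white ceramic candle bowl, 112 mm across and 60 mm tall, loose on the table; round mouth 102 mm across at the top (z = 60 mm), set cream wax with a trimmed wick 20 mm below the rim. Origin: centre of the underside, z up. About 600 g, yaw does not matter
- empty_jar: amber glass jar of the same kind as the standard candle jar (70 mm across, 88 mm tall, white paper label) but never poured: empty, one looks down to its glass bottom. It gets no lid. Origin: centre of the underside, z up. About 250 g
- lid_small: round light-coloured bamboo (wooden) lid, disc 54 mm across and 8 mm thick, with a darker turned knob (25 mm thick, 30 mm tall) on top and a plug 32 mm across and 10 mm deep under it; 48 mm tall in all, lying plug down on the table at the start. Origin: centre of the plug's underside, z up. The disc's underside is at z = 10 mm, its top at 18 mm, the knob thinner (19 mm) from 18 to 24 mm, 25 mm thick from 31 to 44 mm. 42 g. Fits candle_small
- lid_standard: round light-coloured bamboo (wooden) lid, disc 72 mm across and 8 mm thick, with a darker turned knob (25 mm thick, 30 mm tall) on top and a plug 48 mm across and 10 mm deep under it; 48 mm tall in all, lying plug down on the table at the start. Origin: centre of the plug's underside, z up. The disc's underside is at z = 10 mm, its top at 18 mm, the knob thinner (19 mm) from 18 to 24 mm, 25 mm thick from 31 to 44 mm. 51 g. Fits candle_standard
- lid_wide: round light-coloured bamboo (wooden) lid, disc 94 mm across and 8 mm thick, with a darker turned knob (25 mm thick, 30 mm tall) on top and a plug 70 mm across and 10 mm deep under it; 48 mm tall in all, lying plug down on the table at the start. Origin: centre of the plug's underside, z up. The disc's underside is at z = 10 mm, its top at 18 mm, the knob thinner (19 mm) from 18 to 24 mm, 25 mm thick from 31 to 44 mm. 65 g. Fits candle_wide
- lid_bowl: round light-coloured bamboo (wooden) lid, disc 116 mm across and 8 mm thick, with a darker turned knob (25 mm thick, 30 mm tall) on top and a plug 95 mm across and 10 mm deep under it; 48 mm tall in all, lying plug down on the table at the start. Origin: centre of the plug's underside, z up. The disc's underside is at z = 10 mm, its top at 18 mm, the knob thinner (19 mm) from 18 to 24 mm, 25 mm thick from 31 to 44 mm. 84 g. Fits candle_bowl
Mind the look-alikes: they are no part of the job. Leave any pink look-alike of the lid_small alone. What is shaped like the lid_standard but yellow is not meant.

How it is judged (in metres and radians):
At the end, for the whole second after the job is handed in: Each bamboo lid sits on the candle of its size: centred within 8 mm, its plug 10 mm deep in the mouth (disc within 4 mm of resting on the rim), level within 0.06 rad. All four candles and the empty jar stand upright (0.06 rad) within 50 mm of where they started; lids and jars at rest (horizontal distance between lid_small and candle_small below 0.008 m and z of lid_small in the frame of candle_small between 0.056 and 0.064 m and angle between each of lid_small, lid_standard, lid_wide, lid_bowl, candle_small, candle_standard, candle_wide, candle_bowl, empty_jar's own z axis and vertical below 0.06 rad and linear speed of each of lid_small, lid_standard, lid_wide, lid_bowl, candle_small, candle_standard, candle_wide, candle_bowl, empty_jar below 0.02 m/s and horizontal distance between lid_standard and candle_standard below 0.008 m and z of lid_standard in the frame of candle_standard between 0.074 and 0.082 m and horizontal distance between lid_wide and candle_wide below 0.008 m and z of lid_wide in the frame of candle_wide between 0.074 and 0.082 m and horizontal distance between lid_bowl and candle_bowl below 0.008 m and z of lid_bowl in the frame of candle_bowl between 0.046 and 0.054 m and distance of each of candle_small, candle_standard, candle_wide, candle_bowl, empty_jar from where it was at the start of the episode below 0.05 m); the robot touches nothing.
It fails at once if a candle or the empty jar is tipped over (angle between any of candle_small, candle_standard, candle_wide, candle_bowl, empty_jar's own z axis and vertical above 0.5 rad).
It also fails if it takes over 112 s, if anything falls off the work surface, if the arm or the gripper's body presses on something with over 40 N, if the wrist force passes 120 N, or if a joint passes its speed limit or range.

## Working session

There is one attempt and no reset: what is moved stays moved. The work goes in short steps, Python scripts to look and compute and a shell command to move; the robot and the scene stay as the last step left them, time stands still between calls to the robot, and variables do not carry over. Pictures are saved under pics/ and viewed, at most 14 in all, crops included, and the job is handed in when it is done.

```bash
mkdir -p pics; cat > h.py <<'E'
import numpy as np, cv2
from rig import env
def ray(c,u,v):
    K=np.array([[c['fx'],0,c['cx']],[0,c['fy'],c['cy']],[0,0,1.]])
    p=cv2.undistortPoints(np.array([[[u,v]]],float),K,np.array([c['k1'],0,0,0.]))[0,0]
    P=np.array(c['pose']); return P[:3,3],P[:3,:3]@np.array([p[0],-p[1],-1])
def at(c,u,v,z):
    o,d=ray(c,u,v); return o+d*(z-o[2])/d[2]
def proj(c,X):
    P=np.array(c['pose']); x=P[:3,:3].T@(np.array(X)-P[:3,3]); a=np.array([x[0],-x[1]])/-x[2]
    a=a*(1+c['k1']*(a@a)); return a*[c['fx'],c['fy']]+[c['cx'],c['cy']]
E
python3 - <<'E'
from h import *
for n in ("top","scene"):
    c=env.get_image(n); cv2.imwrite(f"pics/{n}.png",c['image'])
    print(n,np.round(c['pose'],3).tolist(),c['fx'],c['k1'])
    for t in "candle_small candle_standard candle_wide candle_bowl empty_jar lid_small lid_standard lid_wide lid_bowl".split():
        print(t,[(np.round(r['centre']).tolist(),round(r['conf'],2),np.round(at(c,*r['centre'],0)[:2],3).tolist()) for r in env.tip_of(n,t)[:3]])
E
```

```text
top [[0.003, 0.998, -0.063, 0.378], [-1.0, 0.003, 0.011, 0.019], [0.012, 0.063, 0.998, 1.489], [0.0, 0.0, 0.0, 1.0]] 547.027960138276 -0.10306062911964885
candle_small [([128.0, 196.0], 0.75, [0.511, 0.416])]
candle_standard [([183.0, 169.0], 0.73, [0.584, 0.267])]
candle_wide [([228.0, 217.0], 0.95, [0.453, 0.142])]
candle_bowl [([176.0, 221.0], 0.74, [0.442, 0.284]), ([229.0, 216.0], 0.26, [0.455, 0.139])]
empty_jar [([230.0, 166.0], 0.88, [0.595, 0.138])]
lid_small [([421.0, 266.0], 0.79, [0.32, -0.387]), ([384.0, 161.0], 0.62, [0.61, -0.287])]
lid_standard [([284.0, 146.0], 0.87, [0.651, -0.01]), ([322.0, 169.0], 0.57, [0.586, -0.116]), ([188.0, 169.0], 0.32, [0.585, 0.254])]
lid_wide [([314.0, 216.0], 0.94, [0.457, -0.093])]
lid_bowl [([382.0, 224.0], 0.81, [0.436, -0.281]), ([177.0, 219.0], 0.41, [0.448, 0.282])]
scene [[0.714, 0.291, -0.637, -0.48], [-0.7, 0.315, -0.641, -0.955], [0.014, 0.904, 0.428, 0.691], [0.0, 0.0, 0.0, 1.0]] 504.7719131981576 -0.174414730693742
candle_small [([210.0, 180.0], 0.43, [0.502, 0.41])]
candle_standard [([256.0, 186.0], 0.94, [0.588, 0.258])]
candle_wide [([248.0, 211.0], 0.82, [0.438, 0.125])]
candle_bowl []
empty_jar [([279.0, 197.0], 0.97, [0.585, 0.142])]
lid_small [([355.0, 295.0], 0.77, [0.328, -0.383]), ([394.0, 239.0], 0.53, [0.625, -0.291])]
lid_standard [([326.0, 202.0], 0.62, [0.668, 0.006])]
lid_wide [([299.0, 232.0], 0.81, [0.457, -0.076]), ([250.0, 207.0], 0.45, [0.459, 0.146])]
lid_bowl [([347.0, 262.0], 0.74, [0.428, -0.279]), ([210.0, 178.0], 0.18, [0.513, 0.427])]
```

View pics/top.png

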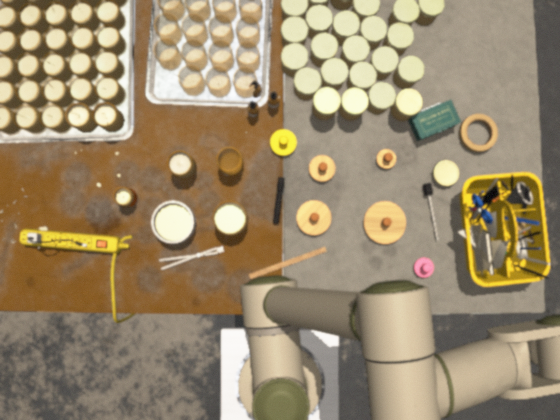

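View pics/scene.png

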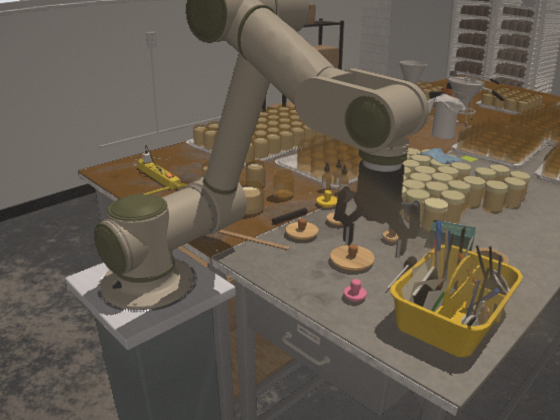

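The real lids, by bamboo colour in the top view: lid_small is (387,158), the pink one at (424,267) is a decoy. lid_standard is (322,168), the yellow one at (283,143) is a decoy. lid_wide is (314,217) and lid_bowl (386,222). The vessels are small (125,197), standard (181,164), wide (230,219), bowl (173,222), and the empty jar (230,162). I'll confirm with a crop and refine with masks.

```bash
python3 - <<'E'
from h import *
c=env.get_image("top"); im=c['image']
cv2.imwrite("pics/crop.png",cv2.resize(im[120:290,100:450],(800,389),interpolation=cv2.INTER_CUBIC))
H={'candle_small':.07,'candle_standard':.088,'candle_wide':.088,'candle_bowl':.06,'empty_jar':.088,'lid_small':.018,'lid_standard':.018,'lid_wide':.018,'lid_bowl':.018}
for t in H:
    for r in env.trace("top",t)[:3]:
        m=r['mask']; n=m.sum()
        if n<20: continue
        (cx,cy),rad=cv2.minEnclosingCircle(np.argwhere(m)[:,::-1].astype(np.float32))
        print(t,round(r['conf'],2),np.round(r['bbox'],1),n,'bboxc@H',np.round(at(c,*r['bbox'][:2],H[t])[:2],4), 'meanBGR',im[m].mean(0).astype(int))
w=env.get_image("wrist"); cv2.imwrite("pics/w0.png",w['image'])
s=env.observe(); R=np.array(s['tool_rot']); print(np.round(R,3).tolist(),s['position'],s['grip_width'])
P=np.array(w['pose']); print(np.round(R.T@P[:3,:3],3).tolist(),np.round(R.T@(P[:3,3]-s['position']),4),w['fx'],w['k1'])
E
```

```text
candle_small 0.85 [124.4 196.6  26.2  22. ] 416 bboxc@H [0.5023 0.4081] meanBGR [109 148 171]
candle_standard 0.81 [181.7 166.1  28.8  29.1] 647 bboxc@H [0.5802 0.2554] meanBGR [132 164 181]
candle_wide 0.66 [231.2 217.1  37.8  32. ] 980 bboxc@H [0.4487 0.1261] meanBGR [176 208 216]
candle_bowl 0.61 [174.5 220.6  45.6  46.2] 1498 bboxc@H [0.4404 0.2769] meanBGR [203 228 232]
empty_jar 0.79 [230.6 160.4  25.3  28.7] 607 bboxc@H [0.5953 0.129 ] meanBGR [ 50 106 145]
lid_small 0.7 [422.6 265.6  18.2  21.1] 286 bboxc@H [ 0.3223 -0.3864] meanBGR [165 142 232]
lid_standard 0.9 [283.4 144.9  24.1  25.5] 548 bboxc@H [ 0.6492 -0.0086] meanBGR [ 64 224 236]
lid_standard 0.65 [322.6 170.8  21.9  24.5] 539 bboxc@H [ 0.5788 -0.1151] meanBGR [126 194 231]
lid_wide 0.67 [314.8 215.4  33.1  32.2] 893 bboxc@H [ 0.4576 -0.0937] meanBGR [133 205 239]
lid_bowl 0.78 [384.4 221.6  42.9  39.5] 1459 bboxc@H [ 0.4414 -0.2826] meanBGR [127 196 233]
lid_bowl 0.63 [180.9 165.9  27.8  28.9] 644 bboxc@H [0.5908 0.2694] meanBGR [132 164 182]
[[0.948, 0.318, -0.0], [0.318, -0.948, -0.0], [-0.0, 0.0, -1.0]] [ 0.17498317 -0.52140609  0.24833502] 0.08528091307547736
[[-0.0, 0.945, 0.328], [1.0, 0.0, -0.0], [-0.001, 0.328, -0.945]] [ 0.0844  0.0008 -0.1263] 313.3344599465335 -0.060659200514264024
```

View pics/crop.png

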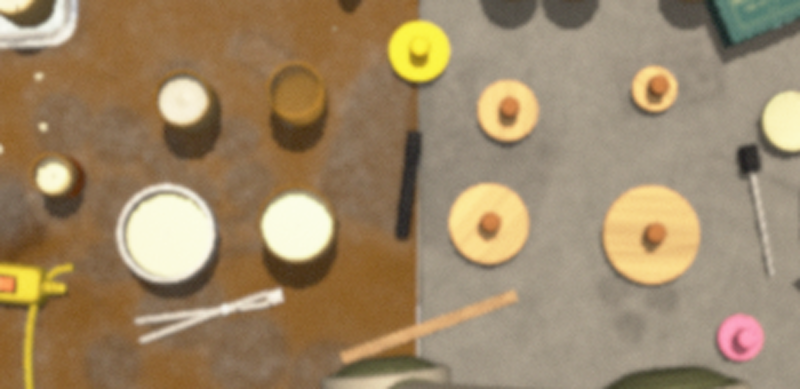

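View pics/w0.png

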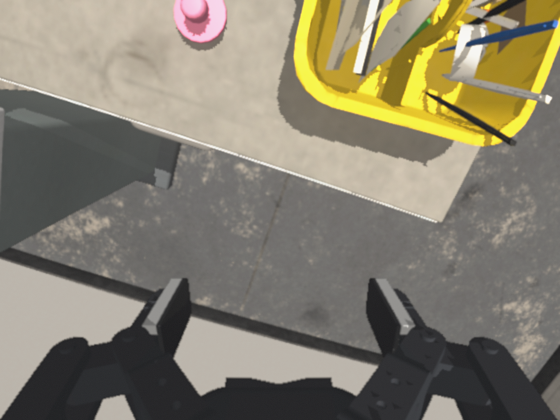

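The crop confirms it: four bamboo lids with brown knobs, and the pink and yellow ones left alone. The only open, dark amber jar is the empty one, at crop (297,95). Next I move to a survey view over the lids, yaw 0.

```bash
python3 -m pendant '[[1,0.05,-0.02,-0.05,0,0,0.16],[1,0.1,-0.045,-0.05,0,0,0.323],[1,0.16,-0.07,-0.05,0,0,0.323],[1,0.22,-0.095,-0.05,0,0,0.323],[1,0.27,-0.115,-0.05,0,0,0.323]]'; python3 -c "
from h import *
s=env.observe();print(s['position'],np.round(s['tool_rot'],3).tolist(),s['q'])"
```

```text
time_s: 2.17
position: [0.3956, -0.3249, 0.2986]
tool_rot: [[1.0, 0.001, 0.0], [0.001, -1.0, -0.0], [0.0, 0.0, -1.0]]
ft_force: [0.3, -1.3, 0.5]
grip_width: 0.0853
gripper_force: 0.0
[ 0.39563249 -0.32491476  0.29858282] [[1.0, 0.001, 0.0], [0.001, -1.0, -0.0], [0.0, 0.0, -1.0]] [-5.26635855e+01  1.60602115e+01  7.46196225e+01  9.32641489e-04
  8.92858489e+01  3.72972128e+01]
```

```bash
python3 -m pendant '[[1,0.05,-0.04,0,0,0,0],[1,0.09,-0.08,0,0,0,0],[1,0.12,-0.125,0,0,0,0],[1,0.12,-0.125,0,0,0,0]]' | head -2; cat > m.py <<'E'
from h import *
H={'candle_small':.07,'candle_standard':.088,'candle_wide':.088,'candle_bowl':.06,'empty_jar':.088}
D={'candle_small':.052,'candle_standard':.069,'candle_wide':.092,'candle_bowl':.112,'empty_jar':.07,'lid_small':.054,'lid_standard':.072,'lid_wide':.094,'lid_bowl':.116}
def meas(names,png,n=2):
    c=env.get_image('wrist'); cv2.imwrite('pics/'+png,c['image'])
    print('tcp',np.round(env.observe()['position'],4))
    for t in names:
        for r in env.trace('wrist',t)[:n]:
            m=r['mask'].astype(np.uint8); z=H.get(t,.018)
            ct=max(cv2.findContours(m,0,2)[0],key=len)[:,0]
            if len(ct)<8: continue
            P=np.array([at(c,*p,z)[:2] for p in cv2.convexHull(ct.astype(np.int32))[:,0]])
            print(t,round(r['conf'],2),np.round(r['bbox'][:2]),'world hull bbox c',np.round((P.max(0)+P.min(0))/2,4),'size',np.round(np.ptp(P,axis=0),4),'exp',D[t],'bgr',c['image'][r['mask']].mean(0).astype(int))
E
python3 -c "
from m import *
meas('lid_small lid_standard lid_wide lid_bowl'.split(),'w1.png')"
```

```text
time_s: 2.68
position: [0.5157, -0.1985, 0.2982]
tcp [ 0.5148 -0.2001  0.2982]
lid_small 0.8 [351.  96.] world hull bbox c [ 0.614 -0.289] size [0.0516 0.0534] exp 0.054 bgr [110 166 204]
lid_small 0.54 [406. 299.] world hull bbox c [ 0.3295 -0.3986] size [0.038  0.0345] exp 0.054 bgr [157 134 221]
lid_standard 0.95 [122.  60.] world hull bbox c [ 0.657 -0.009] size [0.0711 0.0732] exp 0.072 bgr [ 49 202 224]
lid_standard 0.74 [209. 118.] world hull bbox c [ 0.5869 -0.1139] size [0.0714 0.0704] exp 0.072 bgr [122 182 219]
lid_wide 0.76 [202. 218.] world hull bbox c [ 0.4534 -0.0922] size [0.0927 0.0908] exp 0.094 bgr [124 186 222]
lid_bowl 0.78 [339. 229.] world hull bbox c [ 0.4409 -0.2845] size [0.1168 0.1145] exp 0.116 bgr [119 178 216]
```

View pics/w1.png

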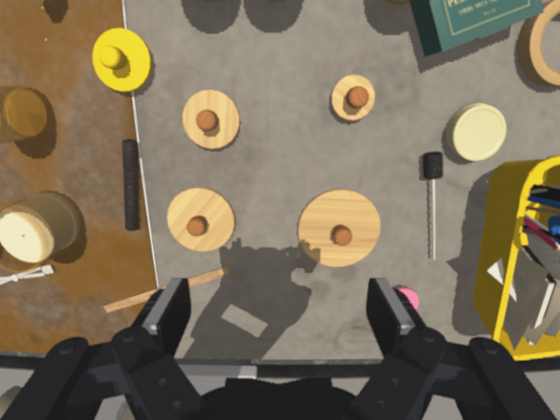

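Lids match their expected sizes in the wrist view: bowl (340,228), wide (201,219), standard (211,119), small (353,98). I'll start with lid_bowl.

```bash
python3 -m pendant '[[1,-0.025,0.03,0.04,0,0,0],[1,-0.05,0.06,0.09,0,0,0],[1,-0.074,0.0845,0.14,0,0,0],[1,-0.074,0.0845,0.14,0,0,0]]' | head -2; python3 -c "
from m import *
meas(['lid_bowl'],'w2.png',1)
s=env.observe(); print(s['position'],s['tool_rot'])"
```

```text
time_s: 3.42
position: [0.4374, -0.287, 0.1555]
tcp [ 0.4392 -0.287   0.1577]
[ 0.44035947 -0.28682085  0.15909523] [[ 9.99998997e-01 -1.13287444e-03  8.50498854e-04]
 [-1.13245751e-03 -9.99999238e-01 -4.90541535e-04]
 [ 8.51053928e-04  4.89577889e-04 -9.99999518e-01]]
```

View pics/w2.png

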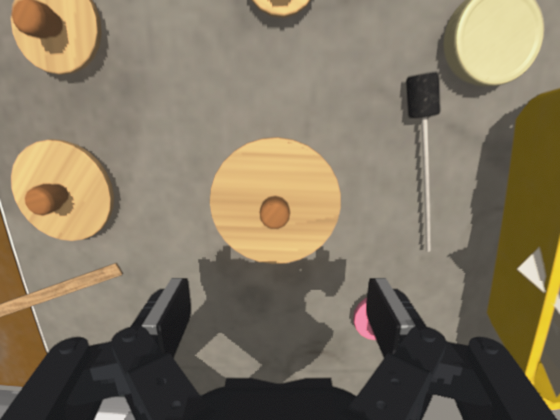

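```bash
cat > f.py <<'E'
from h import *
T=np.linspace(0,2*np.pi,120,endpoint=False)
def samp(im,c,x,y,z,r):
    p=np.array([proj(c,[x+r*np.cos(t),y+r*np.sin(t),z]) for t in T],np.float32)
    v=cv2.remap(im,p[:,None,0],p[:,None,1],1,borderMode=cv2.BORDER_REPLICATE)[:,0].astype(float)
    return v,(p[:,0]>2)&(p[:,0]<557)&(p[:,1]>2)&(p[:,1]<417)
def fit(c,x,y,z,d,span=.015,w=.0015,keep=1.):
    im=cv2.GaussianBlur(c['image'],(3,3),0)
    def sc(x,y,r):
        a,k=samp(im,c,x,y,z,r-w); b,_=samp(im,c,x,y,z,r+w)
        e=np.minimum(np.linalg.norm(a-b,axis=1),80)[k]; return e.mean()
    best=(sc(x,y,d/2),x,y,d/2); s=span
    for st in (span/4,span/12,span/36):
        _,X,Y,R=best
        for i in range(-4,5):
            for j in range(-4,5):
                for dr in (-.001,0,.001):
                    q=(X+i*st,Y+j*st,d/2+dr); v=sc(*q)
                    if v>best[0]: best=(v,*q)
    return np.round([best[1],best[2],2*best[3],best[0]],4)
E
python3 -c "
from f import *
c=env.get_image('wrist'); print(env.observe()['position'])
print(fit(c,.441,-.2845,.018,.116)); print('knob top',fit(c,.441,-.2845,.048,.022,span=.008)); print('knob44',fit(c,.441,-.2845,.044,.025,span=.008))"
```

```text
[ 0.44093173 -0.28657934  0.15971596]
[ 0.4406 -0.2841  0.114  73.257 ]
knob top [ 4.40800e-01 -2.84100e-01  2.40000e-02  6.93786e+01]
knob44 [ 4.41200e-01 -2.84300e-01  2.70000e-02  7.90412e+01]
```

```bash
python3 -m pendant '[[1,0,0,0.05,0,0,0],[1,0,0,0.09,0,0,0],[1,0,0,0.119,0,0,0],[1,0,0,0.119,0,0,0],[0.2,0,0,0.119,0,0,0]]' 40|head -2;  python3 -m pendant '[[0,0,0,0,0,0,0],[0,0,0,0,0,0,0],[0,0,0,0,0,0,0],[0,0,0,0,0,0,0]]' 40
```

```text
time_s: 4.2
position: [0.4414, -0.2864, 0.0412]
time_s: 4.7
position: [0.4406, -0.2861, 0.0403]
tool_rot: [[1.0, 0.001, 0.001], [0.001, -1.0, -0.001], [0.001, 0.001, -1.0]]
ft_force: [-0.7, 1.5, 6.5]
grip_width: 0.0234
gripper_force: 39.0
```

```bash
python3 -m pendant '[[0,0,0,-0.03,0,0,0],[0,0,0,-0.08,0,0,0],[0,-0.02,-0.02,-0.13,0,0,0],[0,-0.04,-0.06,-0.17,0,0,0],[0,-0.06,-0.1,-0.21,0,0,0]]'|head -2;  python3 -m pendant '[[0,0,-0.05,-0.03,0,0,0],[0,0,-0.11,-0.06,0,0,0],[0,0,-0.17,-0.08,0,0,0],[0,0,-0.23,-0.08,0,0,0],[0,0,-0.29,-0.08,0,0,0]]';  python3 -m pendant '[[0,0,-0.05,0,0,0,0],[0,0,-0.1,0,0,0,0],[0,0,-0.14,0,0,0,0],[0,0,-0.14,0,0,0,0],[0,0,-0.14,0,0,0,0]]'
python3 - <<'E'
from f import *
c=env.get_image('wrist'); print(env.observe()['position'])
cv2.imwrite('pics/w3.png',c['image'])
for t,x,y,z,ds in [('bowl',.4404,.277,.06,(.112,.102)),('wide',.449,.126,.088,(.092,.076)),('std',.58,.256,.088,(.069,.054)),('small',.502,.408,.07,(.052,.038))]:
    for d in ds: print(t,d,fit(c,x,y,z,d))
E
```

```text
time_s: 5.32
position: [0.3793, -0.1848, 0.2507]
time_s: 5.95
position: [0.3795, 0.1059, 0.3299]
tool_rot: [[1.0, 0.0, 0.002], [0.0, -1.0, -0.0], [0.002, 0.0, -1.0]]
ft_force: [1.4, 0.0, -0.1]
grip_width: 0.0228
gripper_force: 39.7
time_s: 6.58
position: [0.3797, 0.2435, 0.3293]
tool_rot: [[1.0, 0.001, -0.0], [0.001, -1.0, -0.0], [-0.0, 0.0, -1.0]]
ft_force: [0.0, -0.8, -0.9]
grip_width: 0.0228
gripper_force: 39.7
[0.37987699 0.24326602 0.3293916 ]
bowl 0.112 [ 0.4392  0.2828  0.11   76.697 ]
bowl 0.102 [ 0.4416  0.277   0.1    73.8333]
wide 0.092 [ 0.4569  0.1431  0.09   35.266 ]
wide 0.076 [ 0.4482  0.1381  0.076  70.6707]
std 0.069 [5.950e-01 2.598e-01 6.900e-02 8.000e+01]
std 0.054 [5.838e-01 2.598e-01 5.200e-02 8.000e+01]
small 0.052 [ 0.4982  0.3968  0.054  35.48  ]
small 0.038 [4.98700e-01 4.07600e-01 3.60000e-02 7.82287e+01]f.py:11: RuntimeWarning: Mean of empty slice.
  e=np.minimum(np.linalg.norm(a-b,axis=1),80)[k]; return e.mean()
  ret = ret.dtype.type(ret / rcount)
```

View pics/w3.png

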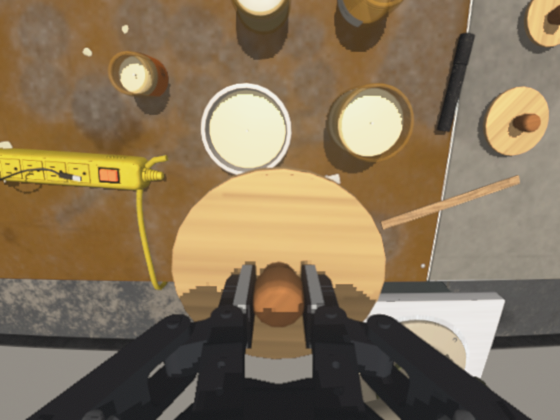

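The held lid_bowl hangs level, disc around (278,265). Bowl is at (247,129), wide (371,124), small (137,78). I'll fit the bowl rim jointly with an overlay, from a closer look.

```bash
cat >> f.py <<'E'
def ring(c,x,y,cs,span=.012,w=.0015):
    """joint fit of concentric circles cs=[(z,d),...]; returns x,y,score"""
    im=cv2.GaussianBlur(c['image'],(3,3),0)
    def sc(x,y):
        t=0
        for z,d in cs:
            a,k=samp(im,c,x,y,z,d/2-w); b,_=samp(im,c,x,y,z,d/2+w)
            if k.sum()<30: return 0
            t+=np.minimum(np.linalg.norm(a-b,axis=1),80)[k].mean()
        return t/len(cs)
    b=(sc(x,y),x,y)
    for st in (span/4,span/12,span/36):
        _,X,Y=b
        for i in range(-4,5):
            for j in range(-4,5):
                v=sc(X+i*st,Y+j*st)
                if v>b[0]: b=(v,X+i*st,Y+j*st)
    return np.round([b[1],b[2],b[0]],4)
def draw(c,png,items,box,k=3):
    im=cv2.resize(c['image'],None,fx=k,fy=k,interpolation=cv2.INTER_CUBIC)
    for x,y,z,d,col in items:
        p=np.array([proj(c,[x+d/2*np.cos(t),y+d/2*np.sin(t),z]) for t in T])*k+k/2
        cv2.polylines(im,[p.astype(int)],True,col,1)
    x0,y0,x1,y1=[int(v*k) for v in box]; cv2.imwrite('pics/'+png,im[y0:y1,x0:x1])
E
python3 - <<'E'
from f import *
c=env.get_image('wrist'); p=env.observe()['position']; print(p)
b=ring(c,.4400,.280,[(.06,.112),(.06,.102)]); print('bowl',b)
b1=ring(c,.4400,.280,[(.06,.112)]); print('bowl outer',b1)
h=ring(c,p[0],p[1],[(p[2]-.022,.116)]); print('held',h)
w=[ring(c,.450,.132,[(.088,.092)]),ring(c,.450,.132,[(.088,.076)])]; print('wide',w)
w2=ring(c,.450,.132,[(.088,.092),(.088,.076)]);print(w2)
s=ring(c,.500,.404,[(.07,.052),(.07,.038)]);print('small',s)
draw(c,'ov1.png',[(b[0],b[1],.06,.112,(0,0,255)),(b[0],b[1],.06,.102,(255,0,0)),(w2[0],w2[1],.088,.092,(0,255,0)),(w2[0],w2[1],.088,.076,(255,0,0)),(s[0],s[1],.07,.052,(0,255,0)),(s[0],s[1],.07,.038,(255,0,0))],(100,30,425,200),2.4)
E
```

```text
[0.37995361 0.24312213 0.3294697 ]
bowl [ 0.4383  0.2823 74.9304]
bowl outer [ 0.4387  0.2833 74.2825]
held [ 0.3803  0.2425 60.1388]
wide [array([ 0.458 ,  0.1427, 33.4375]), array([ 0.4483,  0.138 , 70.4473])]
[ 0.4483  0.1383 44.7563]
small [ 0.503   0.4083 43.9852]
```

View pics/ov1.png

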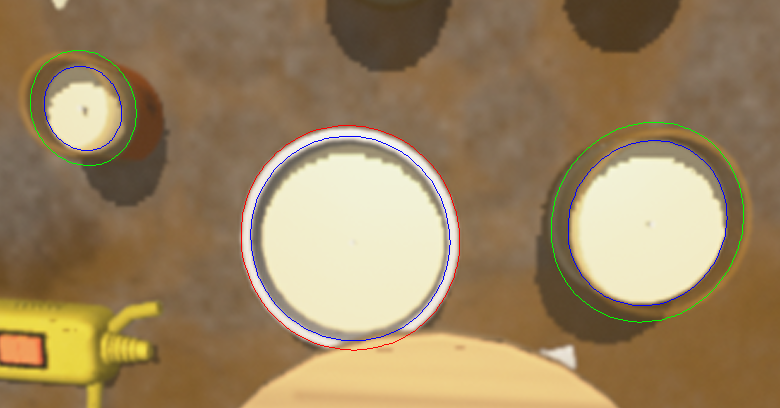

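```bash
python3 -m pendant '[[0,-0.01,-0.015,0.06,0,0,0],[0,-0.02,-0.03,0.12,0,0,0],[0,-0.03,-0.039,0.17,0,0,0],[0,-0.03,-0.039,0.19,0,0,0],[0,-0.03,-0.039,0.19,0,0,0]]'|head -2;python3 -m pendant '[[0,0,0,0,0,0,0],[0,0,0,0,0,0,0]]'|head -2
cat > look.py <<'E'
import sys
from f import *
def look(png,bx,by,bz,bd,lidd,box,k=2.4,inner=None):
    c=env.get_image('wrist'); p=np.array(env.observe()['position'])
    b=ring(c,bx,by,[(bz,d) for d in bd]); h=ring(c,p[0],p[1],[(p[2]-.022,lidd)])
    print('tcp',np.round(p,4),'vessel',b,'held-by-cam',h,'held-tcp',np.round(h[:2]-p[:2],4))
    draw(c,png,[(b[0],b[1],bz,d,(0,0,255)) for d in bd]+[(h[0],h[1],p[2]-.022,lidd,(0,255,0))],box,k)
    d=b[:2]-h[:2]; print('cam-relative move tool x,y:',d[0],-d[1],' tcp-based:',b[0]-p[0],-(b[1]-p[1]))
E
python3 -c "
from look import *
look('ov2.png',.4385,.2825,.06,(.112,.102),.116,(100,0,430,420),1.8)"
```

```text
time_s: 7.3
position: [0.3497, 0.2821, 0.1386]
time_s: 7.55
position: [0.3505, 0.2829, 0.1404]
tcp [0.3504 0.283  0.1403] vessel [ 0.4372  0.2825 67.4177] held-by-cam [ 0.3504  0.282  56.075 ] held-tcp [ 0.    -0.001]
cam-relative move tool x,y: 0.08679999999999999 -0.0005000000000000004  tcp-based: 0.0868307179412775 0.00045098511834468225
```

View pics/ov2.png

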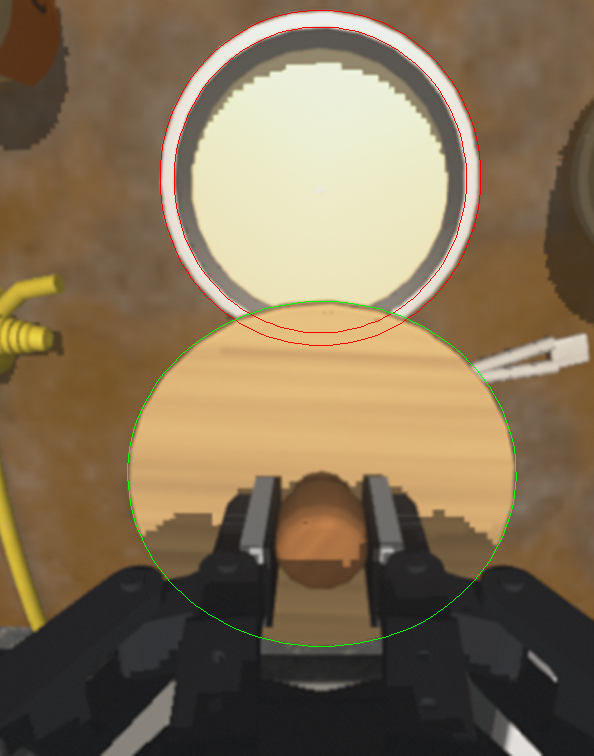

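The fits are tight on both circles, and the camera and TCP agree within 1 mm. Moving over and lowering.

```bash
python3 -m pendant '[[0,0.045,0,0,0,0,0],[0,0.087,0,0,0,0,0],[0,0.087,0,0.02,0,0,0],[0,0.087,0,0.036,0,0,0],[0,0.087,0,0.036,0,0,0]]'; python3 -m pendant '[[0,0,0,0.004,0,0,0],[0,0,0,0.008,0,0,0],[0,0,0,0.012,0,0,0],[0,0,0,0.0145,0,0,0],[0,0,0,0.0145,0,0,0]]'
```

```text
time_s: 8.22
position: [0.4367, 0.2828, 0.103]
tool_rot: [[1.0, 0.001, -0.001], [0.001, -1.0, -0.001], [-0.001, 0.001, -1.0]]
ft_force: [0.7, 0.1, -0.4]
grip_width: 0.0229
gripper_force: 39.7
time_s: 8.85
position: [0.4369, 0.2831, 0.0902]
tool_rot: [[1.0, 0.001, 0.001], [0.001, -1.0, 0.0], [0.001, -0.0, -1.0]]
ft_force: [-4.0, -2.1, 14.2]
grip_width: 0.0228
gripper_force: 41.0
```

```bash
python3 -m pendant '[[1,0,0,0,0,0,0],[1,0,0,0,0,0,0],[1,0,0,0,0,0,0],[1,0,0,-0.03,0,0,0],[1,0,0,-0.08,0,0,0]]'; python3 -m pendant '[[1,-0.01,0.05,-0.05,0,0,0],[1,-0.02,0.11,-0.1,0,0,0],[1,-0.03,0.17,-0.1,0,0,0],[1,-0.03,0.2,-0.1,0,0,0],[1,-0.03,0.2,-0.1,0,0,0]]'|head -2
python3 - <<'E'
from f import *
c=env.get_image('wrist'); print(env.observe()['position'])
cv2.imwrite('pics/w4.png',c['image'])
b=ring(c,.4372,.2828,[(.068,.116)]); print('bowl lid',b)
b2=ring(c,.4372,.2828,[(.06,.116)],span=.008); print('at z.06',b2)
l=ring(c,.4534,-.0922,[(.018,.094)]); print('lid_wide',l, ring(c,l[0],l[1],[(.044,.025)],span=.006))
print('wide',ring(c,.4483,.138,[(.088,.076)]),ring(c,.4483,.138,[(.088,.092)]))
E
```

```text
time_s: 9.48
position: [0.4363, 0.2828, 0.1685]
tool_rot: [[1.0, 0.001, -0.004], [0.001, -1.0, -0.001], [-0.004, 0.001, -1.0]]
ft_force: [0.6, -0.4, 0.7]
grip_width: 0.085
gripper_force: 0.0
time_s: 10.1
position: [0.407, 0.0807, 0.2692]
[0.40707402 0.08208095 0.2689397 ]
bowl lid [ 0.4362  0.2828 80.    ]
at z.06 [ 0.4352  0.2877 79.099 ]
lid_wide [ 0.4524 -0.0905 75.4091] [ 0.4519 -0.0912 65.2742]
wide [ 0.451   0.127  66.7135] [ 0.4343  0.1333 33.4992]
```

View pics/w4.png

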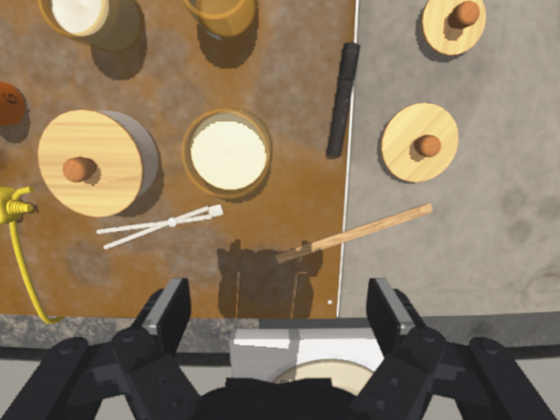

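Bowl lid sits at (90,163) centred on the bowl. Next is lid_wide at (420,142), world (0.452,-0.091).

```bash
python3 -m pendant '[[1,0.015,0.055,0.03,0,0,0],[1,0.03,0.11,0.06,0,0,0],[1,0.0455,0.16,0.1,0,0,0],[1,0.0455,0.173,0.14,0,0,0],[1,0.0455,0.173,0.16,0,0,0]]'|head -2; python3 -m pendant '[[1,0,0,0.03,0,0,0],[1,0,0,0.055,0,0,0],[1,0,0,0.068,0,0,0],[1,0,0,0.068,0,0,0]]'; python3 -c "
from f import *
s=env.observe();print(s['position'])"
```

```text
time_s: 10.78
position: [0.4525, -0.0898, 0.1063]
time_s: 11.28
position: [0.4527, -0.0893, 0.0403]
tool_rot: [[1.0, 0.002, -0.001], [0.002, -1.0, 0.001], [-0.001, -0.001, -1.0]]
ft_force: [0.8, -0.3, 0.7]
grip_width: 0.0856
gripper_force: 0.0
[ 0.4527467  -0.08925382  0.04032204]
```

```bash
python3 -m pendant '[[0,0,0,0,0,0,0],[0,0,0,0,0,0,0],[0,0,0,0,0,0,0],[0,0,0,0,0,0,0],[0,0,0,-0.03,0,0,0]]'|tail -2; python3 -m pendant '[[0,-0.02,-0.01,-0.06,0,0,0],[0,-0.05,-0.06,-0.1,0,0,0],[0,-0.08,-0.12,-0.1,0,0,0],[0,-0.093,-0.18,-0.1,0,0,0],[0,-0.093,-0.22,-0.1,0,0,0]]'; python3 -m pendant '[[0,0,0,0,0,0,0],[0,0,0,0,0,0,0],[0,0,0,0,0,0,0]]'|head -2;
python3 -c "
from look import *
look('ov3.png',.450,.132,.088,(.076,),.094,(100,0,430,420),1.8)
c=env.get_image('wrist')
for d in (.092,.080,.072): print(d,ring(c,.450,.132,[(.088,d)]))
for d in (.066,.070,.072,.074,.076): print('wax',d,ring(c,.450,.132,[(.064,d)]))"
```

```text
grip_width: 0.0228
gripper_force: 39.6
time_s: 12.52
position: [0.3582, 0.1317, 0.1713]
tool_rot: [[1.0, 0.001, 0.001], [0.001, -1.0, 0.0], [0.001, -0.0, -1.0]]
ft_force: [0.6, -0.4, -1.0]
grip_width: 0.0231
gripper_force: 39.6
time_s: 12.9
position: [0.3598, 0.129, 0.1708]
tcp [0.3598 0.129  0.1708] vessel [ 0.4507  0.131  67.9467] held-by-cam [ 0.3605  0.1283 53.3483] held-tcp [ 0.0007 -0.0007]
cam-relative move tool x,y: 0.0902 -0.002700000000000008  tcp-based: 0.09091325352897572 -0.0020393434474482997
0.092 [ 0.437   0.1427 36.6456]
0.08 [ 0.4523  0.132  51.2555]
0.072 [ 0.447  0.131 80.   ]
wax 0.066 [ 0.445   0.1393 41.0893]
wax 0.07 [ 0.4437  0.1287 51.2761]
wax 0.072 [ 0.4447  0.133  61.4797]
wax 0.074 [ 0.444   0.1323 73.0896]
wax 0.076 [ 0.4443  0.1317 70.431 ]
```

View pics/ov3.png

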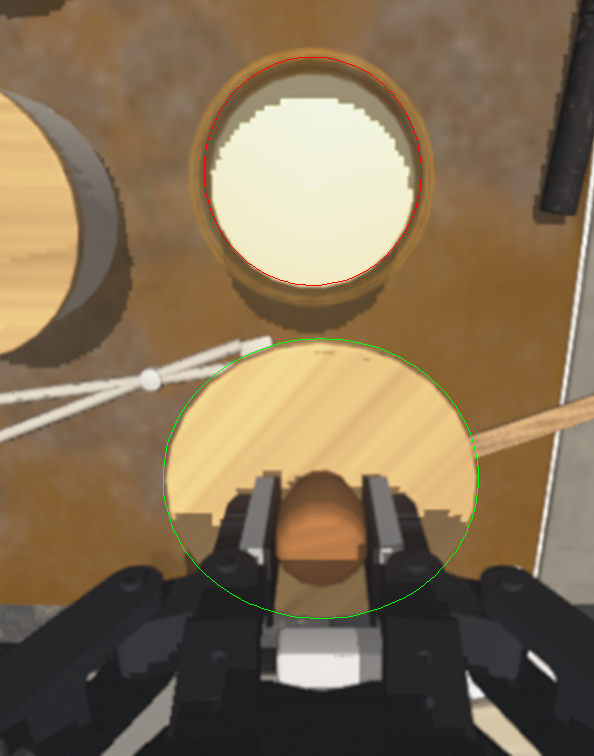

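```bash
python3 - <<'E'
from f import *
c=env.get_image('wrist'); im=c['image']; print(env.observe()['position'],np.array(c['pose'])[:3,3])
def line(n,f,rng):
    print(n)
    for s in rng:
        p=proj(c,f(s)).astype(np.float32); v=cv2.remap(im,p[None,None,0],p[None,None,1],1)[0,0]; print(round(s,4),v, end='; ')
    print()
line('far x',lambda s:[s,.1315,.088],np.arange(.479,.500,.001))
line('near x',lambda s:[s,.1315,.088],np.arange(.395,.418,.001))
line('+y',lambda s:[.448,s,.088],np.arange(.163,.182,.001))
line('-y',lambda s:[.448,s,.088],np.arange(.082,.101,.001))
E
```

```text
[0.35973913 0.12917322 0.17079452] [0.44443229 0.12814986 0.29712176]
far x
0.479 [116 144 156]; 0.48 [117 145 156]; 0.481 [117 145 156]; 0.482 [116 144 156]; 0.483 [101 130 146]; 0.484 [ 57  92 118]; 0.485 [ 43  79 105]; 0.486 [ 43  78 103]; 0.487 [ 47  84 112]; 0.488 [ 49  94 127]; 0.489 [ 60 120 164]; 0.49 [ 70 134 181]; 0.491 [ 62 128 175]; 0.492 [ 59 105 142]; 0.493 [ 57  99 135]; 0.494 [ 56 100 136]; 0.495 [ 55  99 135]; 0.496 [ 53 100 136]; 0.497 [ 52  99 135]; 0.498 [ 52  99 137]; 0.499 [ 53  99 137]; 0.5 [ 53  99 137]; 
near x
0.395 [ 50  77 100]; 0.396 [47 72 92]; 0.397 [48 73 94]; 0.398 [47 73 93]; 0.399 [48 74 94]; 0.4 [47 73 94]; 0.401 [47 73 94]; 0.402 [46 73 93]; 0.403 [47 73 94]; 0.404 [49 77 97]; 0.405 [ 50  88 115]; 0.406 [ 52  95 125]; 0.407 [ 54  97 127]; 0.408 [ 55  99 130]; 0.409 [ 52  90 116]; 0.41 [ 53  89 115]; 0.411 [ 59  92 117]; 0.412 [115 154 176]; 0.413 [177 222 235]; 0.414 [198 235 242]; 0.415 [198 235 242]; 0.416 [198 235 242]; 0.417 [199 235 242]; 
+y
0.163 [206 238 241]; 0.164 [206 238 241]; 0.165 [205 238 242]; 0.166 [177 222 231]; 0.167 [ 94 125 144]; 0.168 [ 62  91 112]; 0.169 [ 59  89 110]; 0.17 [ 64  97 120]; 0.171 [ 68 109 139]; 0.172 [ 69 121 157]; 0.173 [ 70 122 159]; 0.174 [ 72 123 162]; 0.175 [ 77 117 150]; 0.176 [ 83 115 142]; 0.177 [ 84 115 142]; 0.178 [ 86 116 143]; 0.179 [ 87 116 143]; 0.18 [ 86 115 142]; 0.181 [ 84 114 140]; 
-y
0.082 [ 77 109 138]; 0.083 [ 78 110 139]; 0.084 [ 79 111 140]; 0.085 [ 80 111 140]; 0.086 [ 80 111 140]; 0.087 [ 81 112 142]; 0.088 [ 73 119 155]; 0.089 [ 67 123 163]; 0.09 [ 64 118 157]; 0.091 [ 67 119 159]; 0.092 [ 61  97 126]; 0.093 [ 54  85 107]; 0.094 [ 55  86 109]; 0.095 [ 73 103 123]; 0.096 [102 130 144]; 0.097 [115 145 157]; 0.098 [174 214 219]; 0.099 [212 241 242]; 0.1 [211 240 242]; 0.101 [211 240 242];
```

Rim edges by profile put the wide mouth centre at (0.448, 0.131). Inserting.

```bash
python3 -m pendant '[[0,0.045,-0.0025,0,0,0,0],[0,0.088,-0.0025,0,0,0,0],[0,0.088,-0.0025,0.02,0,0,0],[0,0.088,-0.0025,0.036,0,0,0],[0,0.088,-0.0025,0.036,0,0,0]]'|grep -E 'pos|for'; python3 -m pendant '[[0,0,0,0.004,0,0,0],[0,0,0,0.008,0,0,0],[0,0,0,0.012,0,0,0],[0,0,0,0.016,0,0,0],[0,0,0,0.017,0,0,0]]'|grep -E 'pos|rot|for'
```

```text
position: [0.4472, 0.132, 0.134]
ft_force: [0.8, 0.2, -0.2]
gripper_force: 39.7
position: [0.4478, 0.1326, 0.1189]
tool_rot: [[1.0, 0.001, 0.001], [0.001, -1.0, -0.0], [0.001, 0.0, -1.0]]
ft_force: [-6.5, 0.1, 21.5]
gripper_force: 41.7
```

```bash
python3 -m pendant '[[1,0,0,0,0,0,0],[1,0,0,0,0,0,0],[1,0,0,0,0,0,0],[1,0,0,-0.03,0,0,0],[1,0,0,-0.08,0,0,0]]'|grep -E 'pos|for'; python3 -m pendant '[[1,0.02,0.05,-0.02,0,0,0],[1,0.04,0.1,-0.02,0,0,0],[1,0.06,0.16,-0.02,0,0,0],[1,0.08,0.21,-0.02,0,0,0],[1,0.08,0.24,-0.02,0,0,0]]'|head -2;python3 -m pendant '[[1,0,0,0,0,0,0],[1,0,0,0,0,0,0]]'|head -2
python3 - <<'E'
from f import *
c=env.get_image('wrist'); print(env.observe()['position'])
l=ring(c,.5869,-.1139,[(.018,.072)]); print('lid_std',l, ring(c,l[0],l[1],[(.044,.025)],span=.006))
l=ring(c,.614,-.289,[(.018,.054)]); print('lid_small',l, ring(c,l[0],l[1],[(.044,.025)],span=.006))
print('wide lid',ring(c,.448,.132,[(.096,.094)]))
E
```

```text
position: [0.4469, 0.1325, 0.1977]
ft_force: [-0.7, -0.2, -0.7]
gripper_force: 0.0
time_s: 15.55
position: [0.5284, -0.11, 0.2172]
time_s: 15.8
position: [0.5275, -0.1067, 0.2177]
[ 0.52753659 -0.10638716  0.21783507]
lid_std [ 0.5869 -0.1136 78.0855] [ 0.5862 -0.1134 69.3621]
lid_small [ 0.6143 -0.29   72.6031] [ 0.6145 -0.2903 57.7985]
wide lid [ 0.4467  0.133  77.3704]
```

```bash
python3 -m pendant '[[1,0.03,0.0075,0.05,0,0,0],[1,0.059,0.0075,0.1,0,0,0],[1,0.059,0.0075,0.145,0,0,0],[1,0.059,0.0075,0.1775,0,0,0],[1,0.059,0.0075,0.1775,0,0,0]]'|grep -E 'pos|for'; python3 -m pendant '[[0,0,0,0,0,0,0],[0,0,0,0,0,0,0],[0,0,0,0,0,0,0],[0,0,0,0,0,0,0]]'|grep -E 'pos|for|wid'
```

```text
position: [0.5857, -0.1133, 0.0386]
ft_force: [-0.1, 0.1, 0.2]
gripper_force: 0.0
position: [0.587, -0.115, 0.0414]
ft_force: [-1.1, 0.6, 5.1]
grip_width: 0.0228
gripper_force: 39.2
```

```bash
python3 -m pendant '[[0,0,0,-0.04,0,0,0],[0,-0.02,0,-0.09,0,0,0],[0,-0.04,-0.02,-0.13,0,0,0],[0,-0.06,-0.06,-0.16,0,0,0],[0,-0.08,-0.11,-0.16,0,0,0]]'|grep -E 'pos|for'; python3 -m pendant '[[0,-0.012,-0.06,0,0,0,0],[0,-0.012,-0.12,0,0,0,0],[0,-0.012,-0.18,0,0,0,0],[0,-0.012,-0.23,0,0,0,0],[0,-0.012,-0.262,0,0,0,0]]'|grep -E 'pos|for'; python3 -m pendant '[[0,0,0,0.015,0,0,0],[0,0,0,0.015,0,0,0],[0,0,0,0.015,0,0,0]]'|head -2
cat > prof.py <<'E'
from f import *
def prof(x,y,z,lidd,rin,rout,png=None,box=None):
    c=env.get_image('wrist'); im=c['image']; p=np.array(env.observe()['position'])
    h=ring(c,p[0],p[1],[(p[2]-.022,lidd)]); print('tcp',np.round(p,4),'held',h)
    for n,u in (('+x',(1,0)),('-x',(-1,0)),('+y',(0,1)),('-y',(0,-1))):
        print(n,end=' ')
        for s in np.arange(rin,rout,.001):
            q=proj(c,[x+u[0]*s,y+u[1]*s,z]).astype(np.float32)
            print(round((x if u[0] else y)*1000+1000*s*sum(u)),*cv2.remap(im,q[None,None,0],q[None,None,1],1)[0,0][1:],end='; ')
        print()
    if png: draw(c,png,[(h[0],h[1],p[2]-.022,lidd,(0,255,0)),(x,y,z,2*rin,(0,0,255))],box,1.8)
E
python3 -c "
from prof import *
prof(.582,.257,.088,.072,.020,.042,'ov4.png',(100,0,430,330))"
```

```text
position: [0.5067, -0.0045, 0.2029]
ft_force: [0.3, 0.2, -0.8]
gripper_force: 39.5
position: [0.4939, 0.2593, 0.2006]
ft_force: [-0.1, -0.5, -0.6]
gripper_force: 39.5
time_s: 18.6
position: [0.4946, 0.2561, 0.1854]
tcp [0.4947 0.2562 0.1857] held [ 0.4941  0.2542 48.8502]
+x 602 240 244; 603 239 244; 604 238 243; 605 237 243; 606 236 242; 607 235 241; 608 233 240; 609 230 238; 610 227 236; 611 193 203; 612 134 143; 613 132 141; 614 125 134; 615 111 121; 616 95 110; 617 99 119; 618 120 154; 619 130 174; 620 137 187; 621 136 183; 622 127 157; 623 126 154; 
-x 562 129 154; 561 124 157; 560 116 153; 559 102 137; 558 91 120; 557 84 104; 556 82 102; 555 82 102; 554 82 102; 553 82 102; 552 82 101; 551 82 102; 550 80 101; 549 79 100; 548 79 100; 547 79 100; 546 78 99; 545 78 99; 544 78 99; 543 79 101; 542 98 127; 541 122 159; 
+y 277 239 243; 278 239 243; 279 239 243; 280 239 243; 281 239 243; 282 238 243; 283 238 243; 284 237 243; 285 237 242; 286 231 239; 287 214 225; 288 137 154; 289 108 134; 290 126 169; 291 129 177; 292 123 168; 293 123 167; 294 122 159; 295 122 158; 296 120 157; 297 119 157; 298 117 156; 
-y 237 219 228; 236 159 176; 235 115 138; 234 124 161; 233 127 173; 232 120 165; 231 118 158; 230 125 157; 229 125 159; 228 123 157; 227 121 156; 226 119 154; 225 119 154; 224 117 153; 223 117 153; 222 117 153; 221 117 153; 220 119 154; 219 118 154; 218 117 154; 217 116 153; 216 115 153;
```

View pics/ov4.png

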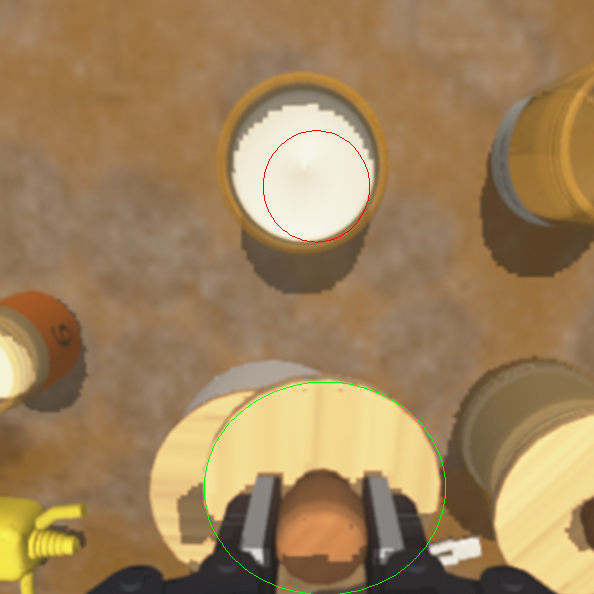

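Standard mouth is centred at (0.590, 0.262), with an inner ring of 54 mm, which matches the spec. Inserting.

```bash
python3 -m pendant '[[0,0.05,-0.0065,0,0,0,0],[0,0.0955,-0.0065,0.005,0,0,0],[0,0.0955,-0.0065,0.03,0,0,0],[0,0.0955,-0.0065,0.05,0,0,0],[0,0.0955,-0.0065,0.05,0,0,0]]'|grep -E 'pos|for'; python3 -m pendant '[[0,0,0,0.004,0,0,0],[0,0,0,0.008,0,0,0],[0,0,0,0.012,0,0,0],[0,0,0,0.016,0,0,0],[0,0,0,0.018,0,0,0]]'|grep -E 'pos|rot|for'
```

```text
position: [0.5896, 0.2628, 0.1343]
ft_force: [-0.2, 0.0, 0.3]
gripper_force: 39.5
position: [0.5904, 0.2638, 0.1191]
tool_rot: [[1.0, 0.001, 0.003], [0.001, -1.0, 0.001], [0.003, -0.001, -1.0]]
ft_force: [-4.5, -0.9, 19.0]
gripper_force: 41.3
```

```bash
python3 -m pendant '[[1,0,0,0,0,0,0],[1,0,0,0,0,0,0],[1,0,0,0,0,0,0],[1,0,0,-0.03,0,0,0],[1,0,0,-0.08,0,0,0]]'|grep -E 'pos|for'; python3 -m pendant '[[1,-0.02,0.05,-0.02,0,0,0],[1,-0.04,0.11,-0.02,0,0,0],[1,-0.04,0.17,-0.02,0,0,0],[1,-0.04,0.23,-0.02,0,0,0],[1,-0.03,0.29,-0.02,0,0,0]]'|head -2;python3 -m pendant '[[1,0,0.06,0.01,0,0,0],[1,0,0.12,0.02,0,0,0],[1,0.01,0.18,0.04,0,0,0],[1,0.03,0.24,0.06,0,0,0],[1,0.03,0.24,0.06,0,0,0]]'|head -2; python3 - <<'E'
from f import *
c=env.get_image('wrist'); print(env.observe()['position'])
l=ring(c,.6144,-.290,[(.018,.054)]); print('lid_small',l, ring(c,l[0],l[1],[(.044,.025)],span=.006))
E
```

```text
position: [0.5893, 0.2635, 0.1965]
ft_force: [-0.2, 0.0, 0.3]
gripper_force: 0.0
time_s: 21.15
position: [0.5597, -0.0281, 0.2176]
time_s: 21.78
position: [0.5899, -0.2697, 0.1548]
[ 0.59005558 -0.26826462  0.15562736]
lid_small [ 0.6144 -0.2897 78.5615] [ 0.6149 -0.2887 78.6802]
```

```bash
python3 -m pendant '[[1,0.0245,0.0215,0.02,0,0,0],[1,0.0245,0.0215,0.06,0,0,0],[1,0.0245,0.0215,0.1,0,0,0],[1,0.0245,0.0215,0.1155,0,0,0],[1,0.0245,0.0215,0.1155,0,0,0]]'|grep -E 'pos|for'; python3 -m pendant '[[0,0,0,0,0,0,0],[0,0,0,0,0,0,0],[0,0,0,0,0,0,0],[0,0,0,0,0,0,0]]'|grep -E 'pos|for|wid'
```

```text
position: [0.615, -0.2871, 0.0421]
ft_force: [0.7, 0.1, 0.7]
gripper_force: 0.0
position: [0.6151, -0.288, 0.0425]
ft_force: [-0.9, -0.1, 3.1]
grip_width: 0.0228
gripper_force: 39.1
```

```bash
python3 -m pendant '[[0,0,0,-0.04,0,0,0],[0,-0.02,0,-0.09,0,0,0],[0,-0.04,-0.03,-0.13,0,0,0],[0,-0.06,-0.08,-0.16,0,0,0],[0,-0.08,-0.13,-0.18,0,0,0]]'|grep -E 'pos|for'; python3 -m pendant '[[0,-0.02,-0.06,-0.01,0,0,0],[0,-0.04,-0.11,-0.02,0,0,0],[0,-0.06,-0.17,-0.02,0,0,0],[0,-0.08,-0.23,-0.02,0,0,0],[0,-0.1,-0.285,-0.02,0,0,0]]'|grep -E 'pos|for'; python3 -m pendant '[[0,-0.01,-0.06,0,0,0,0],[0,-0.015,-0.12,0,0,0,0],[0,-0.015,-0.18,0,0,0,0],[0,-0.015,-0.24,0.01,0,0,0],[0,-0.015,-0.275,0.04,0,0,0]]'|head -2
python3 -m pendant '[[0,0,0,0.03,0,0,0],[0,0,0,0.035,0,0,0],[0,0,0,0.035,0,0,0]]'|head -2
python3 - <<'E'
from f import *
c=env.get_image('wrist'); p=env.observe()['position']; print(p)
print('held',ring(c,p[0],p[1],[(p[2]-.0235,.054)],span=.008))
for d in (.034,.036,.038,.040,.044,.046,.048,.052): print(d,ring(c,.503,.408,[(.07,d)]))
draw(c,'ov5.png',[(.503,.408,.07,.038,(0,0,255))],(100,0,430,330),1.8)
E
```

```text
position: [0.534, -0.1568, 0.2233]
ft_force: [0.7, 0.2, -0.3]
gripper_force: 39.5
position: [0.4335, 0.1288, 0.2421]
ft_force: [0.8, 0.5, -0.9]
gripper_force: 39.5
time_s: 24.82
position: [0.4191, 0.4049, 0.2023]
time_s: 25.2
position: [0.4197, 0.4018, 0.1676]
[0.41987555 0.40189867 0.16816592]
held [ 0.4197  0.3999 57.5415]
0.034 [ 0.5007  0.4153 79.3864]
0.036 [ 0.4993  0.4157 70.5133]
0.038 [ 0.5047  0.4157 78.5566]
0.04 [ 0.5037  0.415  72.004 ]
0.044 [ 0.5057  0.412  57.089 ]
0.046 [ 0.5063  0.4133 50.0245]
0.048 [ 0.492   0.4173 48.3232]
0.052 [ 0.492   0.4203 40.5452]
```

View pics/ov5.png

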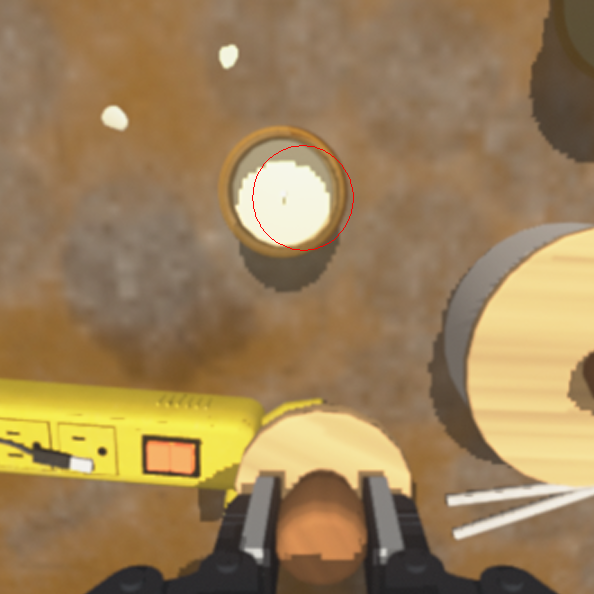

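Small mouth is centred at (0.505, 0.4155). Inserting.

```bash
python3 -m pendant '[[0,0.045,-0.0148,0,0,0,0],[0,0.085,-0.0148,0.005,0,0,0],[0,0.085,-0.0148,0.03,0,0,0],[0,0.085,-0.0148,0.048,0,0,0],[0,0.085,-0.0148,0.048,0,0,0]]'|grep -E 'pos|for'; python3 -m pendant '[[0,0,0,0.004,0,0,0],[0,0,0,0.008,0,0,0],[0,0,0,0.012,0,0,0],[0,0,0,0.016,0,0,0],[0,0,0,0.018,0,0,0]]'|grep -E 'pos|rot|for'
```

```text
position: [0.5044, 0.4164, 0.119]
ft_force: [0.3, 0.1, -0.1]
gripper_force: 39.5
position: [0.5048, 0.4174, 0.1021]
tool_rot: [[1.0, 0.001, 0.002], [0.001, -1.0, 0.002], [0.002, -0.002, -1.0]]
ft_force: [-2.5, -0.5, 13.7]
gripper_force: 40.7
```

Seated at the expected height with 14 N of contact. I'll release, retreat, and check all four lids from above.

```bash
python3 -m pendant '[[1,0,0,0,0,0,0],[1,0,0,0,0,0,0],[1,0,0,0,0,0,0],[1,0,0,-0.03,0,0,0],[1,0,0,-0.08,0,0,0]]'|grep -E 'pos|for'; python3 -m pendant '[[1,-0.03,0.03,-0.05,0,0,0],[1,-0.06,0.07,-0.1,0,0,0],[1,-0.06,0.12,-0.15,0,0,0],[1,-0.06,0.15,-0.15,0,0,0],[1,-0.06,0.15,-0.15,0,0,0]]'|head -2; python3 -m pendant '[[1,0,0,0,0,0,0],[1,0,0,0,0,0,0],[1,0,0,0,0,0,0],[1,0,0,0,0,0,0]]'|head -2
python3 - <<'E'
from f import *
c=env.get_image('wrist'); p=env.observe()['position']; print(p)
cv2.imwrite('pics/w6.png',c['image'])
for n,x,y,h,d,tcp in [('small',.505,.4165,.07,.054,0),('std',.590,.263,.088,.072,0),('wide',.4475,.132,.088,.094,0),('bowl',.4368,.2828,.06,.116,0)]:
    a=ring(c,x,y,[(h+.008,d)]); k=ring(c,x,y,[(h+.034,.025)],span=.008); print(n,a,'knob',k)
E
```

```text
position: [0.5037, 0.4165, 0.18]
ft_force: [-0.1, 0.5, 0.9]
gripper_force: 0.0
time_s: 27.75
position: [0.4446, 0.2651, 0.3324]
time_s: 28.25
position: [0.4444, 0.2672, 0.3305]
[0.44437652 0.26713816 0.33061742]
small [ 0.504   0.4155 80.    ] knob [ 0.5043  0.4183 62.9846]
std [ 0.59   0.263 80.   ] knob [ 0.5887  0.2632 79.7094]
wide [ 0.4475  0.132  80.    ] knob [ 0.4464  0.1316 65.1518]
bowl [ 0.4365  0.2818 79.6232] knob [ 0.4372  0.2819 70.7177]
```

View pics/w6.png

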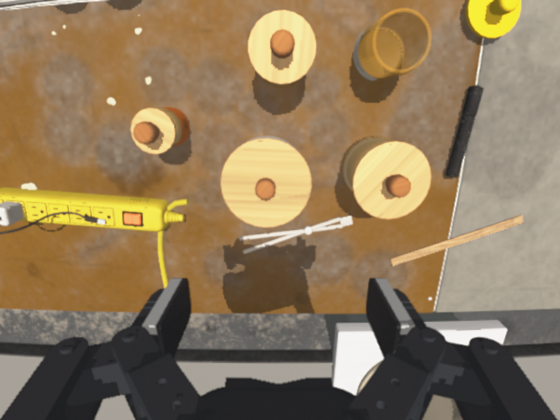

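All four lids are centred and flat: small (155,132), standard (282,47), wide (391,180), bowl (266,182). The empty jar at (395,43) is still open and standing. Handing in.

```bash
python3 -c "
from rig import env
print(env.close_job())"
```

```text
the job is handed in; nothing more can be done
None
```

All four poured candles are closed with their own bamboo lids, the empty jar is still open, and the job is handed in at about 28 s; the hand-in returned no verdict, but the last camera check showed every lid centred and flat.

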